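# Stow the water-sampling kit

## Task

Stow the water-sampling kit on the bench: stand the wide jar, the slim vial and the flat-sided flask upright, each down in the holder of its own shape and size, keeping them upright all the while. Lay the round sampling tube centred lengthwise in the V-notches of the cradle, and only once it lies there and is released, stand the wooden chock on the cradle's floor between the tube and the low rail, lengthwise along the tube and about midway between the notches. Leave everything released and at rest.

Things in the scene. Friction and masses are not known exactly. Their poses are not given: they have to be found in the camera images.
- jar: Wide round white plastic sample jar, closed, standing: body 62 mm diameter from 0 to 46 mm height, red screw cap 54 mm diameter on top, 64 mm tall overall, about 120 g. Origin: centre of its underside; z up along its axis.
- vial: Slim round white plastic vial, closed, standing: body 40 mm diameter from 0 to 53 mm height, then a shoulder and a red cap 26 mm diameter, 74 mm tall overall, about 80 g. Origin: centre of its underside; z up.
- flask: Flat-sided (rectangular) white plastic flask, closed, standing: body 68 mm (its x) by 40 mm (its y) from 0 to 54 mm height, then a shoulder and a red round cap 26 mm diameter, 72 mm tall overall, about 120 g. Origin: centre of its underside; x along the long side, z up.
- jar_holder: The larger round holder of grey plastic, fixed to the bench: a shallow dish 94 mm outside and 84 mm inside diameter, floor 4 mm thick, rim top 14 mm above the bench. Origin: centre of its underside on the bench; z up.
- vial_holder: The smaller round holder of grey plastic, fixed to the bench: a shallow dish 72 mm outside and 62 mm inside diameter, floor 4 mm thick, rim top 14 mm above the bench. Origin: centre of its underside on the bench; z up.
- flask_holder: The rectangular holder of grey plastic, fixed to the bench: a shallow tray 100 mm (its x) by 72 mm (its y) outside, 90 by 62 mm inside, floor 4 mm thick, rim top 14 mm above the bench. The flask stands in it with its long side along the tray's x, either way round. Origin: centre of its underside on the bench; z up.
- tube: Round aluminium sampling tube with black ends, 36 mm diameter, 160 mm long, about 220 g, lying on the bench, free to roll. Origin: on its axis at mid-length (18 mm above the bench at the start); x along its axis; its y and z turn as it rolls.
- cradle: Grey fixed V-cradle: floor plate 150 (its x) by 100 mm (its y), 8 mm thick. Two V-notched saddles, 14 mm thick, at x = +-52 mm, y = -46 to +2 mm, tops 33 mm above the bench. The laid tube's axis runs along x at y = -22 mm, 39.5 mm above the bench, its middle at x = 0. Low rail along x: inner face at y = +42 mm, top 20 mm above the bench. Origin: centre of its underside; z up.
- chock_place (a point): The chock's place on the cradle: a point on the top of the floor plate (8 mm above the bench) midway between the saddles, between the laid tube and the rail, at cradle x = 0, y = +19 mm; same axes as the cradle. The chock's underside is centred here, its x along this x, either way round.
- chock: Wooden chock, a block 44 mm long (its x, square ends), 30 mm wide at the bottom (its y) and 14 mm at the top (the two long sides slope), 36 mm high, about 50 g, standing on the bench; grip it by its square ends, fingers closing along its x. Origin: centre of its underside; z up.
There are look-alikes about, which are no part of the job. Leave any red look-alike of the vial_holder alone.

How it is judged:
By the outcome, as a careful person would: the job done as asked, in the order asked, and still so for the second after the job is handed in, with the robot touching nothing.
It also fails if it takes over 134 s, if anything falls off the work surface, if the arm or the gripper's body presses on something with over 40 N, if the wrist force passes 120 N, or if a joint passes its speed limit or range.

## Robot

A 6-joint arm with a two-finger parallel gripper is mounted at the origin on the work surface. World frame = base frame: x ahead of the robot, y to its left, z up, the work surface at z = 0. Lengths are in m, angles in rad, forces in N, time in s.
With the tool pointing down it reaches from about 0.3 to 0.775 m from the base axis. Payload 14.6 kg.
Tool frame: the origin (TCP) lies at the very end of the fingers, on their centre line; the grasp point (between the pads) lies 19 mm behind it; z points along the fingers, y is the line along which they close (so a half turn about z gives the same grasp; the last joint's range is limited). The gripper opens to 94 mm and grips with 3 to 60 N. Pads are 16 mm wide; open, the fingers measure 119 mm over their backs; the gripper's body (75 mm by 177 mm) begins 78 mm behind the grasp point.
Start: joints at [-1.322, 0.3, 1.521, -0, 1.321, -0.067], TCP at [0.171, -0.523, 0.205] pointing down, gripper open.
Joint ranges: [-3.03, 3.03], [-0.79, 2.21], [0.23, 2.52], [-1.04, 4.18], [0, 3.07], [-2.55, 2.55]. Speed limits (rad/s): [2.22, 2.22, 2.57, 3.14, 3.14, 3.14].

## Interface

Orientations are given as [roll, pitch, yaw] about the fixed x, y, z axes, in that order (R = Rz(yaw) Ry(pitch) Rx(roll)).
In Python, from station import status, vision, order, silhouettes gives the robot as it stands. The module is installed in compiled form; this text tells all that it offers.
- The arm moves only by the shell command python3 -m pendant 'ROWS' [FORCE]. ROWS is JSON, one flat list of numbers, 7 for each row, row after row: the shift along the tool's x, y, z in units of 500 mm (1.0 is 500 mm), then the turn, a rotation vector about the tool's x, y, z in units of 90 degrees (1.0 is 90 degrees), then the opening, from -1 (shut) to 1 (fully open). A call has 1 to 12 rows; each row is the pose to reach, as a shift and turn from the pose commanded when the call began, along the tool's axes at that moment; what a row does not reach only later rows make up. A row lasts 1/10 s, in which the tool goes at most 50 mm and 8.59 degrees, less where a joint would pass 70% of its speed; a pose out of reach is approached as far as the arm can. A call with a number of a shift or a turn outside -1 to 1 is refused whole. A call with a gripper value outside its range is refused whole. The fingers move at their own pace and stop on an object; FORCE is the grip in N (left out, the last holds). Time passes only in rows, so rows that repeat a pose let the fingers close. It gives the time, the measured TCP pose, the force, the opening and the grip force at its end, in the units of the state.
- status.get_obs(): the state, without advancing time (a new reading comes with each control period).
- vision.camera(name): name is "scene" or "side" or "wrist"; returns a dict with "pixels" (420x560x3 uint8, red, green, blue), "K" (3x3 intrinsics, pixels), "R" (3x3) and "t" (3): a world point X has camera coordinates R X + t. Camera axes: x right, y down, z forward; pixel columns grow to the right and rows downward; lengths in m; the calibration is good to about 2 mm. A picture is of the moment at which its call begins. There is no depth.
- order.hand_in(): hands the job in; it is judged then, once.
Trained networks look in a picture, given as the dict that the camera call returned (one of the last four; its "shot" number tells which), for a name from the list of things; names that differ only in an ending like _2 or _b are one class to them, and where a whole thing is asked for, a point or a joint stands for the part that bears it (a point fixed in the world has none). Each returns a list of dicts, best first, with "score" (0 to 1); they miss things now and then, are a little off and sometimes report something else, mostly with a low value. They report only what shows in the picture. A call takes as long as a camera call. They do not tell look-alikes from the thing itself.
- silhouettes(target, picture): "region" (420x560 bool, what is visible of it) and "extent" ([left, top, right, bottom] in pixels, round what is visible of it).
The state is a dict: "time_s": time; "qpos": joint angles; "joint_vel": joint speeds; "tau": joint torques, N m; "ee_pos": TCP position; "eef_rot": TCP orientation; "force": force on the tool from outside, world axes, zero at the start; "moment": the same for the moment, N m; "grip_width": finger opening in m; "grip_force": force on a finger pad.
Only numpy, scipy, OpenCV 4.12 (cv2) and the standard library are available. Lean on these libraries where they do the work, as an engineer would, in place of code of your own. Each camera call takes 0.05 s, during which the arm holds its last target. There are 200 camera calls.

## Working session

There is one attempt and no reset: what is moved stays moved. The work goes in short steps, Python scripts to look and compute and a shell command to move; the robot and the scene stay as the last step left them, time stands still between calls to the robot, and variables do not carry over. Pictures are saved under pics/ and viewed, at most 16 in all, crops included, and the job is handed in when it is done.

```bash
mkdir -p pics; cat > h.py <<'E'
import numpy as np, cv2
from station import status, vision, order, silhouettes
def save(p,n): cv2.imwrite('pics/'+n, p['pixels'][:,:,::-1])
def proj(p,X):
    c=p['R']@np.asarray(X,float)+p['t']; u=p['K']@c; return u[:2]/u[2]
def onplane(p,uv,z):
    d=p['R'].T@np.linalg.solve(p['K'],[uv[0],uv[1],1.]); o=-p['R'].T@p['t']
    return o+d*(z-o[2])/d[2]
E
python3 - <<'E'
from h import *
print(status.get_obs())
for n in ['scene','side']:
    p=vision.camera(n); save(p,n+'0.png'); print(n,-p['R'].T@p['t'],p['K'][0,0])
    for t in ['jar','vial','flask','jar_holder','vial_holder','flask_holder','tube','cradle','chock']:
        print(t,[(round(float(d['score']),2),[int(v) for v in d['extent']]) for d in silhouettes(t,p)][:4])
p=vision.camera('wrist'); save(p,'wrist0.png'); print(-p['R'].T@p['t'],p['R'],p['K'])
E
```

```text
{'time_s': 0.0, 'qpos': array([-1.32159348e+00,  3.00479791e-01,  1.52155818e+00,  6.63004929e-06,
        1.32069649e+00, -6.65961903e-02]), 'joint_vel': array([-2.12034571e-04, -1.50252683e-03, -8.37381417e-05,  4.94241302e-04,
        7.84490674e-04,  4.40596641e-04]), 'tau': array([ 1.93064084e-04, -5.31810522e+01, -3.52739167e+01,  7.07167760e-02,
        2.44114827e-02, -9.92695573e-05]), 'ee_pos': array([ 0.17075527, -0.52255605,  0.20489125]), 'eef_rot': array([-3.14045381e+00, -8.23914349e-05,  3.15797346e-01]), 'force': array([-0.28637273,  0.55238369,  0.98518483]), 'moment': array([0.01721867, 0.01287191, 0.02122625]), 'grip_force': 0.0, 'grip_width': 0.0935849923009001}
scene [ 1.12399348 -0.73842031  0.87403901] 534.0627168731178
jar [(0.93, [231, 197, 260, 233])]
vial [(0.64, [274, 170, 290, 197]), (0.64, [288, 218, 321, 255])]
flask [(0.76, [285, 216, 321, 257])]
jar_holder [(0.64, [188, 236, 229, 271]), (0.44, [285, 218, 319, 256])]
vial_holder [(0.63, [382, 185, 413, 201]), (0.63, [354, 236, 381, 262]), (0.61, [323, 199, 353, 223])]
flask_holder [(0.67, [233, 269, 2
[... 355 characters left out ...]
[248, 197, 275, 226])]
jar_holder [(0.78, [319, 194, 359, 216])]
vial_holder [(0.97, [189, 210, 215, 229]), (0.94, [138, 266, 169, 295]), (0.71, [212, 244, 242, 263])]
flask_holder [(0.67, [271, 183, 310, 199]), (0.63, [298, 215, 328, 248])]
tube [(0.7, [317, 155, 366, 180]), (0.38, [271, 185, 307, 200])]
cradle [(0.85, [169, 280, 246, 348])]
chock [(0.52, [385, 186, 402, 203])]
[ 0.2493841  -0.49709327  0.38495985] [[ 3.11472552e-01 -9.50255147e-01 -6.50222884e-05]
 [-9.12476345e-01 -2.99108600e-01  2.79143272e-01]
 [-2.65276779e-01 -8.68861359e-02 -9.60249462e-01]] [[292.15220091   0.         281.24334279]
 [  0.         292.15220091 210.44470147]
 [  0.           0.           1.        ]]
```

View pics/scene0.png

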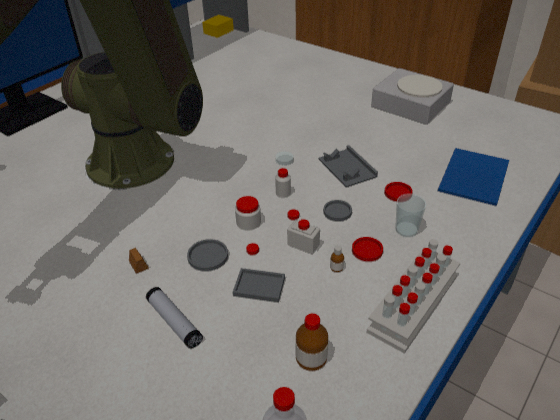

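View pics/side0.png

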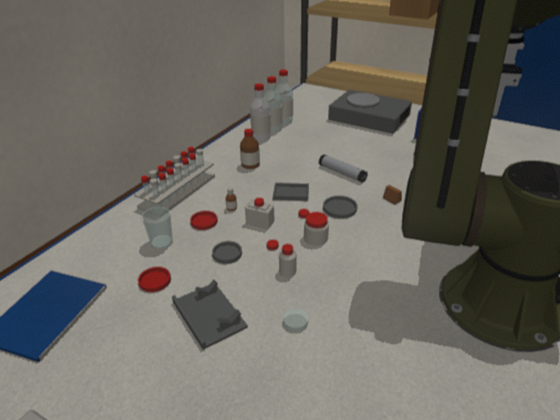

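The scene view shows the jar (248,212), vial (283,183), flask (304,236), jar_holder (208,254), flask_holder (259,284), tube (174,316), cradle (348,166) and chock (138,260).

**Could be mistaken for the vial_holder:** the grey dish (338,210) is the true one. The red dishes at (398,191) and (367,248) are look-alikes, and the glass dish at (285,159) is another distractor.

**Could be mistaken for the vial or flask:** the brown bottle (337,260), the rack vials (415,280) and the loose caps (293,214) and (252,249).

The side view agrees: vial (288,260), flask (260,213), jar (316,228), grey vial_holder (227,252).

Next I fit poses from both views, with height left free.

```bash
cat >> h.py <<'E'
from scipy.optimize import least_squares
def cyl(d,z0,z1,n=32):
    a=np.arange(n)*2*np.pi/n; c=np.c_[np.cos(a),np.sin(a)]*d/2
    return np.vstack([np.c_[c,0*a+z0],np.c_[c,0*a+z1]])
def box(x,y,z0,z1): return np.array([[i*x/2,j*y/2,k] for i in(-1,1) for j in(-1,1) for k in(z0,z1)])
M={'jar':np.vstack([cyl(62,0,46),cyl(54,46,64)]),'vial':np.vstack([cyl(40,0,53),cyl(26,60,74)]),
'flask':np.vstack([box(68,40,0,54),cyl(26,58,72)]),'jar_holder':cyl(94,0,14),'vial_holder':cyl(72,0,14),
'flask_holder':box(100,72,0,14),'tube':cyl(36,-80,80)[:,[2,0,1]],
'cradle':np.vstack([box(150,100,0,8),box(118,48,8,33)+[0,-22,0],box(150,5,8,20)+[0,44.5,0]]),
'chock':np.vstack([box(44,30,0,.01),box(44,14,36,36.01)])}
M={k:v/1000 for k,v in M.items()}
ang=np.arange(24)*2*np.pi/24; D=np.c_[np.cos(ang),np.sin(ang)]
def supp(mask):
    m=mask.astype(np.uint8); n,l,s,c=cv2.connectedComponentsWithStats(m)
    m=(l==1+np.argmax(s[1:,4])); v,u=np.nonzero(m)
    P=np.c_[u,v].astype(float); return (P@D.T).max(0)+0.5*np.abs(D).max(1)
def det(name,p,uv):
    r=[d for d in silhouettes(name,p) if np.hypot((d['extent'][0]+d['extent'][2])/2-uv[0],(d['extent'][1]+d['extent'][3])/2-uv[1])<22]
    return r[0]['region'] if r else None
def fit(name,obs,yaws=(0,),z=None):
    """obs: list of (picture, mask). returns x,y,z,yaw,rms px"""
    best=None
    S=[(p,supp(m)) for p,m in obs]
    p,m=obs[0]; v,u=np.nonzero(m); g=onplane(p,(u.mean(),v.mean()),.02)
    rnd=name in('jar','vial','jar_holder','vial_holder')
    def f(q):
        a=0 if rnd else q[3]; c,s=np.cos(a),np.sin(a); X=M[name]@np.array([[c,s,0],[-s,c,0],[0,0,1]])+[q[0],q[1],q[2] if z is None else z]
        o=[]
        for p,h in S:
            c=X@p['R'].T+p['t']; uv=(c@p['K'].T); uv=uv[:,:2]/uv[:,2:]; o.append((uv@D.T).max(0)-h)
        return np.concatenate(o)
    for y in yaws:
        r=least_squares(f,[g[0],g[1],.018 if name=='tube' else 0,y],loss='soft_l1',x_scale=[.01,.01,.01,.1],diff_step=1e-4)
        if best is None or r.cost<best.cost: best=r
    return np.append(best.x,np.sqrt(np.mean(f(best.x)**2)))
E
cat > loc.py <<'E'
from h import *
np.set_printoptions(precision=4,suppress=True)
sc={'jar':(246,214),'vial':(283,183),'flask':(304,236),'jar_holder':(208,254),'vial_holder':(338,211),'flask_holder':(259,286),'tube':(175,317),'cradle':(350,168),'chock':(138,261)}
sd={'jar':(315,228),'vial':(288,260),'flask':(261,212),'jar_holder':(339,205),'vial_holder':(227,253),'flask_holder':(290,191),'tube':(342,167),'cradle':(208,314),'chock':(393,194)}
a=vision.camera('scene'); b=vision.camera('side')
for n in sc:
    o=[(p,m) for p,m in((a,det(n,a,sc[n])),(b,det(n,b,sd[n]))) if m is not None]
    if not o: print(n,'none'); continue
    ya=np.arange(8)*np.pi/4
    r=fit(n,o,ya); r1=[fit(n,[q],ya,z=.018 if n=='tube' else 0)[[0,1,3]] for q in o]
    print(n,len(o),r,*r1)
E
python3 loc.py
```

```text
jar 2 [ 0.4462 -0.005   0.002   3.1416  0.2833] [ 0.4448 -0.0031  3.1416] [ 0.4472 -0.0076  2.3562]
vial 2 [0.4452 0.1381 0.0014 2.3562 0.63  ] [0.4444 0.1402 2.3562] [0.4458 0.1361 5.4978]
flask 2 [0.6031 0.0081 0.0021 3.1218 0.831 ] [0.6022 0.0108 0.0165] [0.6044 0.0046 0.0262]
jar_holder 2 [ 0.4469 -0.1526  0.0017  5.4978  0.3613] [ 0.4459 -0.1514  2.3562] [ 0.4476 -0.1555  4.7124]
vial_holder 2 [0.6029 0.1559 0.0025 1.5708 0.3419] [0.6014 0.1586 1.5708] [0.6047 0.1536 5.4978]
flask_holder 2 [ 0.601  -0.1547  0.0019  0.4539  0.5773] [ 0.6001 -0.1531  3.5994] [ 0.6022 -0.1582  0.4407]
tube 2 [ 0.5221 -0.3317  0.0201 -0.2292  0.401 ] [ 0.521  -0.3306 -0.2266] [ 0.5233 -0.3363 -0.2397]
cradle 2 [ 0.5224  0.3335  0.0017 -0.4632  1.3087] [ 0.5229  0.3386 -0.5096] [ 0.5233  0.3318 -0.4564]
chock 2 [ 0.3369 -0.2656  0.0015  2.8273  0.7459] [ 0.3362 -0.2646  2.8342] [ 0.337  -0.2708 -0.4418]
```

View pics/wrist0.png

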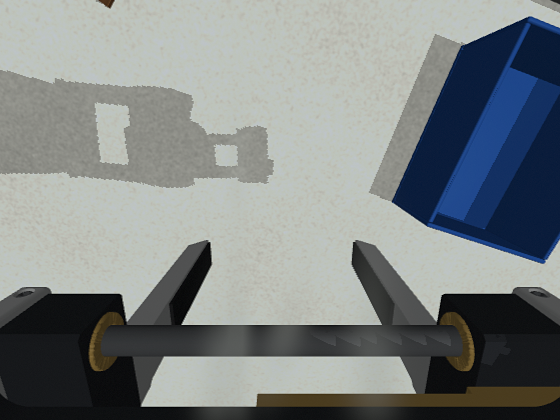

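The two-view fits agree, with heights 1–2 mm above nominal and sizes consistent. The wrist view shows only a blue bin on the right. Next: one crop to check the choice, obstacle positions, and the first look-over move.

```bash
cat >> h.py <<'E'
from scipy.spatial.transform import Rotation as Ro
def go(x,y,z,yaw):
    """total shift (units of 500mm, tool axes) and turn (units of 90deg) to a tool-down pose"""
    s=status.get_obs(); R=Ro.from_euler('xyz',s['eef_rot'])
    d=R.inv().apply(np.array([x,y,z])-s['ee_pos'])/.5
    t=(R.inv()*Ro.from_euler('xyz',[np.pi,0,yaw])).as_rotvec()/(np.pi/2)
    print('shift',d.round(4),'turn',t.round(4),'rows>=',round(max(np.linalg.norm(d)*10,np.linalg.norm(t)*90/8.59),1))
E
python3 - <<'E'
from h import *
np.set_printoptions(precision=3,suppress=True)
p=vision.camera('scene')
for n,uv in dict(cap1=(293,215),cap2=(252,250),amber=(312,360),small=(337,268),glass=(406,230),dish=(285,160)).items(): print(n,onplane(p,uv,0)[:2])
cv2.imwrite('pics/crop1.png',cv2.resize(p['pixels'][150:310,180:430,::-1],None,fx=3,fy=3,interpolation=cv2.INTER_CUBIC))
go(.5,-.22,.28,-.1)
E
```

```text
cap1 [0.518 0.085]
cap2 [ 0.515 -0.073]
amber [ 0.799 -0.238]
small [ 0.707 -0.005]
glass [0.773 0.2  ]
dish [0.357 0.267]
shift [ 0.814 -0.371 -0.149] turn [-0.     0.     0.265] rows>= 9.1
```

View pics/crop1.png

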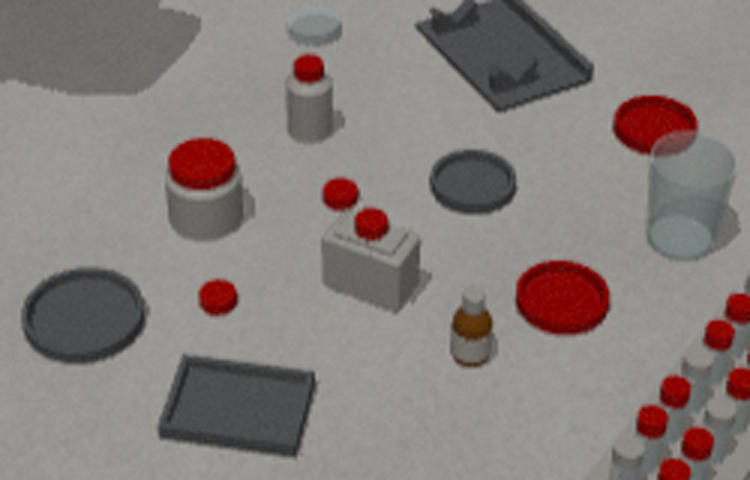

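The crop confirms the grey vial_holder at (472,180) and the two red look-alikes at (655,125) and (563,297). Vial (310,98), jar (204,188) and flask (370,258) are as described. The cradle's saddles are on its left and the rail on its right.

```bash
python3 -m pendant '[0.08,-0.037,-0.015,0,0,0.04,1, 0.17,-0.08,-0.03,0,0,0.08,1, 0.26,-0.12,-0.05,0,0,0.12,1, 0.35,-0.16,-0.065,0,0,0.15,1, 0.44,-0.2,-0.08,0,0,0.18,1, 0.53,-0.24,-0.1,0,0,0.21,1, 0.62,-0.28,-0.115,0,0,0.24,1, 0.71,-0.32,-0.13,0,0,0.265,1, 0.78,-0.355,-0.145,0,0,0.265,1, 0.814,-0.371,-0.149,0,0,0.265,1, 0.814,-0.371,-0.149,0,0,0.265,1, 0.814,-0.371,-0.149,0,0,0.265,1]' 30
cat > wr.py <<'E'
import sys; from h import *
np.set_printoptions(precision=4,suppress=True)
P={'jar':(.4462,-.005,.03),'vial':(.4452,.1381,.035),'flask':(.6031,.0081,.035),'jar_holder':(.4469,-.1526,.007),'vial_holder':(.6029,.1559,.007),'flask_holder':(.601,-.1547,.007),'tube':(.5221,-.3317,.018),'cradle':(.5224,.3335,.01),'chock':(.3369,-.2656,.015)}
p=vision.camera('wrist'); save(p,sys.argv[1])
for n in sys.argv[2:]:
    m=det(n,p,proj(p,P[n]))
    if m is None: print(n,'none at',proj(p,P[n]));continue
    v,u=np.nonzero(m)
    print(n,[u.min(),v.min(),u.max(),v.max()],fit(n,[(p,m)],np.arange(8)*np.pi/4,z=.018 if n=='tube' else 0))
E
python3 wr.py w1.png tube chock jar_holder flask_holder jar flask
```

```text
time_s: 3.3
ee_pos: [0.4998, -0.2202, 0.2797]
eef_rot: [-3.142, 0.0, -0.1]
force: [-0.4, -0.8, 0.0]
grip_width: 0.094
grip_force: 0.0
tube none at [354.1719 159.7507]
chock [np.int64(305), np.int64(257), np.int64(328), np.int64(292)] [ 0.3362 -0.2649  0.0002  2.7558  0.2599]
jar_holder [np.int64(213), np.int64(189), np.int64(271), np.int64(246)] [ 0.4454 -0.1509  0.      3.927   0.3622]
flask_holder [np.int64(190), np.int64(73), np.int64(267), np.int64(159)] [ 0.6    -0.1536 -0.6235  0.4575  0.7797]
jar [np.int64(119), np.int64(208), np.int64(172), np.int64(256)] [ 0.4441 -0.0032  0.      2.3562  0.5899]
flask [np.int64(81), np.int64(100), np.int64(140), np.int64(155)] [ 0.6015  0.0096 -0.0125  6.367   2.3805]
```

View pics/w1.png

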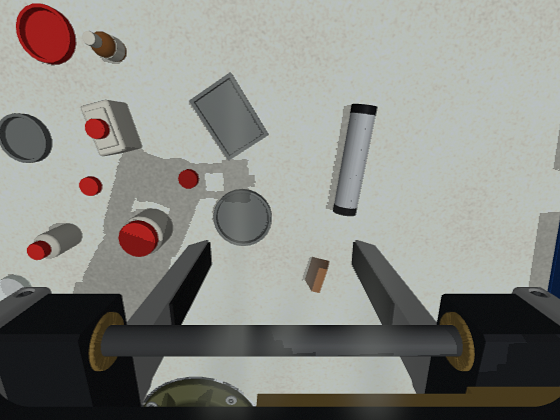

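The wrist picture agrees with the fits to about 2 mm. It shows the jar (139,235), jar_holder (242,217), flask (110,128), flask_holder (229,115), tube (355,160) and chock (316,275). Jar first.

```bash
python3 - <<'E'
from h import *
go(.445,-.0045,.020,-.1); go(.445,-.0045,.12,-.1)
E
```

```text
shift [-0.1527 -0.4188  0.52  ] turn [ 0.     -0.     -0.0009] rows>= 6.8
shift [-0.1526 -0.4188  0.32  ] turn [ 0.     -0.     -0.0009] rows>= 5.5
```

```bash
python3 -m pendant '[-0.025,-0.07,0.05,0,0,0,1, -0.05,-0.14,0.1,0,0,0,1, -0.075,-0.21,0.155,0,0,0,1, -0.1,-0.28,0.21,0,0,0,1, -0.13,-0.36,0.27,0,0,0,1, -0.145,-0.4,0.305,0,0,0,1, -0.1527,-0.4188,0.33,0,0,0,1, -0.1527,-0.4188,0.38,0,0,0,1, -0.1527,-0.4188,0.44,0,0,0,1, -0.1527,-0.4188,0.5,0,0,0,1, -0.1527,-0.4188,0.52,0,0,0,1, -0.1527,-0.4188,0.52,0,0,0,1]' 30
python3 -m pendant '[0,0,0,0,0,0,0, 0,0,0,0,0,0,-1, 0,0,0,0,0,0,-1, 0,0,0,0,0,0,-1, 0,0,0,0,0,0,-1, 0,0,0,0,0,0,-1]' 30
python3 - <<'E'
from h import *
go(.446,-.152,.08,-.1); go(.446,-.152,.025,-.1)
E
```

```text
time_s: 4.85
ee_pos: [0.4446, -0.0042, 0.0193]
eef_rot: [3.142, 0.002, -0.101]
force: [0.6, 0.4, 0.8]
grip_width: 0.0941
grip_force: 0.0
time_s: 5.45
ee_pos: [0.4454, -0.0041, 0.0204]
eef_rot: [-3.142, -0.001, -0.1]
force: [-1.3, 0.4, 6.5]
grip_width: 0.0616
grip_force: 30.0
shift [ 0.0309  0.2942 -0.1191] turn [-0.     -0.0005 -0.0003] rows>= 3.2
shift [ 0.0309  0.2942 -0.0091] turn [-0.     -0.0005 -0.0003] rows>= 3.0
```

```bash
python3 -m pendant '[0,0,-0.04,0,0,0,-1, 0,0,-0.09,0,0,0,-1, 0,0.02,-0.12,0,0,0,-1, 0.005,0.06,-0.12,0,0,0,-1, 0.01,0.11,-0.12,0,0,0,-1, 0.016,0.16,-0.12,0,0,0,-1, 0.022,0.21,-0.12,0,0,0,-1, 0.027,0.25,-0.12,0,0,0,-1, 0.03,0.28,-0.12,0,0,0,-1, 0.031,0.294,-0.115,0,0,0,-1, 0.031,0.294,-0.09,0,0,0,-1, 0.031,0.294,-0.06,0,0,0,-1]' 30
python3 -m pendant '[0,0,0.02,0,0,0,-1, 0,0,0.035,0,0,0,-1, 0,0,0.045,0,0,0,-1, 0,0,0.051,0,0,0,-1, 0,0,0.051,0,0,0,-1, 0,0,0.051,0,0,0,-1]' 30
```

```text
time_s: 6.65
ee_pos: [0.4458, -0.1514, 0.0491]
eef_rot: [3.142, -0.0, -0.1]
force: [0.1, -0.5, -2.0]
grip_width: 0.0615
grip_force: 30.0
time_s: 7.25
ee_pos: [0.446, -0.1519, 0.0246]
eef_rot: [3.141, -0.001, -0.1]
force: [0.4, 0.2, -0.8]
grip_width: 0.0617
grip_force: 30.0
```

```bash
python3 -m pendant '[0,0,0,0,0,0,0.7, 0,0,0,0,0,0,0.7, 0,0,0,0,0,0,0.7, 0,0,-0.05,0,0,0,0.7, 0,0,-0.12,0,0,0,0.7, 0,0,-0.18,0,0,0,0.7, 0,0,-0.2,0,0,0,0.7, 0,0,-0.2,0,0,0,0.7]' 30
python3 - <<'E'
from h import *
go(.602,.0085,.12,.02)
E
python3 wr.py w2.png jar tube flask chock
```

```text
time_s: 8.05
ee_pos: [0.4463, -0.1521, 0.1253]
eef_rot: [3.141, -0.002, -0.1]
force: [-0.0, -0.4, 0.2]
grip_width: 0.0798
grip_force: 0.0
shift [ 0.2776 -0.3508  0.0109] turn [ 0.0005 -0.0014 -0.0767] rows>= 4.5
jar none at [134.6536 227.4144]
tube [np.int64(422), np.int64(11), np.int64(516), np.int64(203)] [ 0.5201 -0.3309  0.0154  2.9212  0.3143]
flask [np.int64(13), np.int64(0), np.int64(125), np.int64(104)] [0.5998 0.0093 0.0044 0.0643 3.5759]
chock [np.int64(382), np.int64(268), np.int64(411), np.int64(302)] [ 0.3422 -0.2716  0.     -0.0068 10.0396]
```

```bash
python3 -m pendant '[0.03,-0.04,0,0,0,-0.02,0.8, 0.09,-0.11,0,0,0,-0.04,0.8, 0.15,-0.19,0,0,0,-0.06,0.8, 0.21,-0.265,0,0,0,-0.077,0.8, 0.26,-0.325,0,0,0,-0.077,0.8, 0.2776,-0.3508,0.01,0,0,-0.077,0.8, 0.2776,-0.3508,0.01,0,0,-0.077,0.8, 0.2776,-0.3508,0.01,0,0,-0.077,0.8]' 30
python3 wr.py w3.png flask vial_holder vial flask_holder
python3 - <<'E'
from h import *
go(.602,.0085,.02,.02)
E
```

```text
time_s: 9.1
ee_pos: [0.6005, 0.008, 0.1185]
eef_rot: [3.142, 0.002, 0.02]
force: [0.7, -0.5, 0.6]
grip_width: 0.0847
grip_force: 0.0
flask [np.int64(253), np.int64(173), np.int64(304), np.int64(256)] [0.6026 0.0099 0.0064 0.1198 1.893 ]
vial_holder [np.int64(97), np.int64(168), np.int64(173), np.int64(238)] [0.6025 0.1578 0.     0.7854 0.4028]
vial none at [159.1455 350.0297]
flask_holder [np.int64(388), np.int64(153), np.int64(487), np.int64(266)] [ 0.6003 -0.154   0.0048  0.4508  0.6075]
shift [ 0.0016 -0.0014  0.1997] turn [ 0.0001 -0.0002 -0.0005] rows>= 2.0
```

View pics/w3.png

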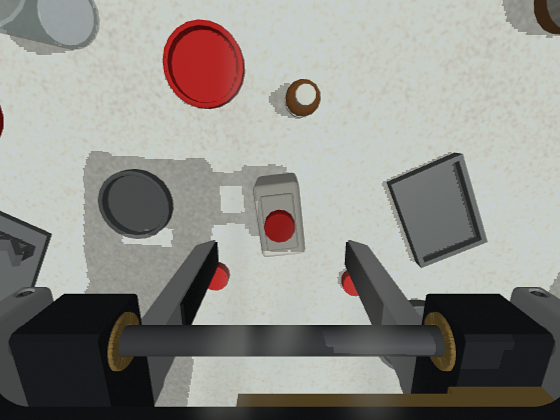

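Flask is between the fingers at (280,215), its long edges leaning about +0.08 rad. Vial_holder is at (136,203) and flask_holder at (436,208). I go down with yaw 0.08.

```bash
python3 -m pendant '[0.0016,-0.002,0.05,0,0,-0.038,0.8, 0.0016,-0.002,0.11,0,0,-0.038,0.8, 0.0016,-0.002,0.17,0,0,-0.038,0.8, 0.0016,-0.002,0.2,0,0,-0.038,0.8, 0.0016,-0.002,0.2,0,0,-0.038,0.8, 0.0016,-0.002,0.2,0,0,-0.038,-1, 0.0016,-0.002,0.2,0,0,-0.038,-1, 0.0016,-0.002,0.2,0,0,-0.038,-1, 0.0016,-0.002,0.2,0,0,-0.038,-1, 0.0016,-0.002,0.2,0,0,-0.038,-1, 0.0016,-0.002,0.2,0,0,-0.038,-1, 0.0016,-0.002,0.2,0,0,-0.038,-1]' 30
python3 - <<'E'
from h import *
go(.6005,-.154,.08,.453); go(.6005,-.154,.0245,.453)
E
```

```text
time_s: 10.55
ee_pos: [0.6023, 0.0097, 0.0196]
eef_rot: [-3.142, -0.0, 0.08]
force: [-0.7, 0.3, 2.4]
grip_width: 0.0401
grip_force: 29.5
shift [-0.0298  0.3261 -0.1207] turn [ 0.000e+00 -1.000e-04 -2.374e-01] rows>= 3.5
shift [-0.0299  0.3261 -0.0097] turn [ 0.000e+00 -1.000e-04 -2.374e-01] rows>= 3.3
```

```bash
python3 -m pendant '[0,0,-0.04,0,0,0,-1, 0,0,-0.09,0,0,0,-1, 0,0.02,-0.12,0,0,-0.02,-1, -0.005,0.06,-0.12,0,0,-0.06,-1, -0.011,0.12,-0.12,0,0,-0.1,-1, -0.017,0.18,-0.12,0,0,-0.14,-1, -0.022,0.24,-0.12,0,0,-0.18,-1, -0.026,0.285,-0.12,0,0,-0.22,-1, -0.029,0.315,-0.12,0,0,-0.237,-1, -0.03,0.326,-0.115,0,0,-0.237,-1, -0.03,0.326,-0.09,0,0,-0.237,-1, -0.03,0.326,-0.06,0,0,-0.237,-1]' 30
python3 -m pendant '[0,0,0.02,0,0,0,-1, 0,0,0.035,0,0,0,-1, 0,0,0.045,0,0,0,-1, 0,0,0.051,0,0,0,-1, 0,0,0.051,0,0,0,-1, 0,0,0.051,0,0,0,-1]' 30
```

```text
time_s: 11.75
ee_pos: [0.6004, -0.1532, 0.0484]
eef_rot: [3.142, -0.0, 0.452]
force: [0.6, 0.6, -1.5]
grip_width: 0.0401
grip_force: 29.5
time_s: 12.35
ee_pos: [0.6007, -0.1538, 0.0246]
eef_rot: [3.141, -0.001, 0.453]
force: [-2.4, 2.0, 5.2]
grip_width: 0.0403
grip_force: 29.6
```

```bash
python3 -m pendant '[0,0,0,0,0,0,0.4, 0,0,0,0,0,0,0.4, 0,0,0,0,0,0,0.4, 0,0,-0.05,0,0,0,0.4, 0,0,-0.12,0,0,0,0.4, 0,0,-0.18,0,0,0,0.4, 0,0,-0.22,0,0,0,0.4, 0,0,-0.22,0,0,0,0.4]' 30
python3 - <<'E'
from h import *
go(.4448,.139,.14,.0)
E
```

```text
time_s: 13.15
ee_pos: [0.6015, -0.1543, 0.1368]
eef_rot: [3.138, -0.004, 0.452]
force: [0.6, -0.0, -0.1]
grip_width: 0.066
grip_force: 0.0
shift [-0.0254 -0.6646 -0.0087] turn [ 0.0016 -0.0027  0.288 ] rows>= 6.7
```

```bash
python3 -m pendant '[-0.002,-0.05,0,0,0,0.04,0.6, -0.005,-0.13,0,0,0,0.08,0.6, -0.008,-0.22,0,0,0,0.12,0.6, -0.012,-0.31,0,0,0,0.16,0.6, -0.015,-0.4,0,0,0,0.2,0.6, -0.018,-0.48,0,0,0,0.24,0.6, -0.021,-0.56,0,0,0,0.27,0.6, -0.024,-0.62,0,0,0,0.288,0.6, -0.0254,-0.655,0,0,0,0.288,0.6, -0.0254,-0.6646,0,0,0,0.288,0.6, -0.0254,-0.6646,0,0,0,0.288,0.6, -0.0254,-0.6646,0,0,0,0.288,0.6]' 30
python3 wr.py w4.png vial vial_holder cradle flask
python3 - <<'E'
from h import *
go(.4448,.139,.02,.0)
E
```

```text
time_s: 14.35
ee_pos: [0.4439, 0.1387, 0.1335]
eef_rot: [3.141, 0.0, -0.0]
force: [0.8, -1.1, -1.0]
grip_width: 0.0751
grip_force: 0.0
vial [np.int64(259), np.int64(185), np.int64(301), np.int64(237)] [0.4442 0.1404 0.     0.7854 0.4724]
vial_holder [np.int64(221), np.int64(0), np.int64(300), np.int64(83)] [0.602  0.1576 0.     3.1416 1.53  ]
cradle none at [ 86.6874 129.642 ]
flask none at [437.0855  30.6746]
shift [ 1.800e-03 -2.000e-04  2.277e-01] turn [ 0.      0.     -0.0005] rows>= 2.3
```

View pics/w4.png

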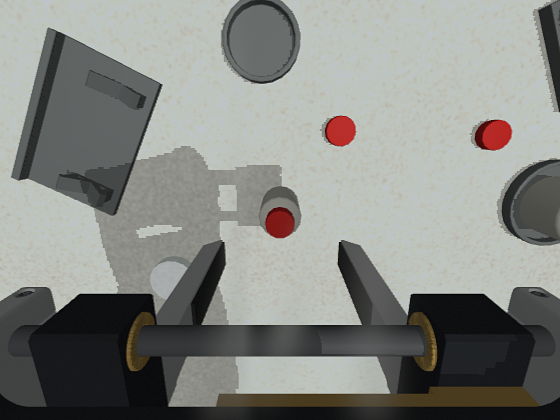

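The vial's cap is centred at (280,222) between the fingers. The cradle (90,120), with saddles at (115,88) and (85,185), and the grey holder (260,40) are clear.

```bash
python3 -m pendant '[0.001,-0.001,0.05,0,0,0,0.6, 0.001,-0.001,0.12,0,0,0,0.6, 0.001,-0.001,0.18,0,0,0,0.6, 0.001,-0.001,0.22,0,0,0,0.6, 0.001,-0.001,0.228,0,0,0,0.6, 0.001,-0.001,0.228,0,0,0,-1, 0.001,-0.001,0.228,0,0,0,-1, 0.001,-0.001,0.228,0,0,0,-1, 0.001,-0.001,0.228,0,0,0,-1, 0.001,-0.001,0.228,0,0,0,-1, 0.001,-0.001,0.228,0,0,0,-1]' 25
python3 - <<'E'
from h import *
go(.6025,.1572,.08,.0); go(.6025,.1572,.0245,.0)
p=vision.camera('scene'); cv2.imwrite('pics/crop2.png',cv2.resize(p['pixels'][150:310,180:430,::-1],None,fx=3,fy=3,interpolation=cv2.INTER_CUBIC))
E
```

```text
time_s: 15.7
ee_pos: [0.4445, 0.1399, 0.0205]
eef_rot: [-3.141, -0.001, 0.0]
force: [-1.9, -0.5, 6.7]
grip_width: 0.0395
grip_force: 25.0
shift [ 0.3162 -0.0345 -0.1188] turn [-0.0001 -0.0005  0.0001] rows>= 3.4
shift [ 0.3161 -0.0345 -0.0078] turn [-0.0001 -0.0005  0.0001] rows>= 3.2
```

View pics/crop2.png

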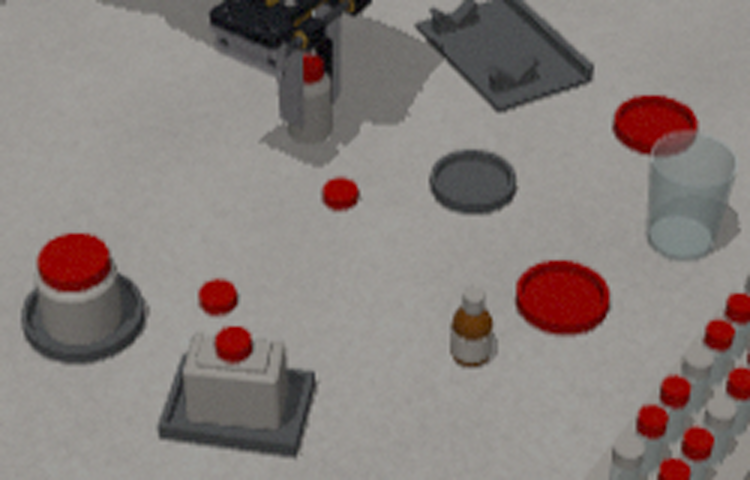

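Jar (80,295) and flask (235,385) both stand upright in their holders, and the vial (312,100) is gripped.

```bash
python3 -m pendant '[0,0,-0.04,0,0,0,-1, 0,0,-0.09,0,0,0,-1, 0.02,-0.002,-0.12,0,0,0,-1, 0.06,-0.006,-0.12,0,0,0,-1, 0.12,-0.013,-0.12,0,0,0,-1, 0.18,-0.02,-0.12,0,0,0,-1, 0.24,-0.026,-0.12,0,0,0,-1, 0.285,-0.031,-0.12,0,0,0,-1, 0.308,-0.034,-0.12,0,0,0,-1, 0.316,-0.0345,-0.115,0,0,0,-1, 0.316,-0.0345,-0.09,0,0,0,-1, 0.316,-0.0345,-0.06,0,0,0,-1]' 25
python3 -m pendant '[0,0,0.02,0,0,0,-1, 0,0,0.035,0,0,0,-1, 0,0,0.045,0,0,0,-1, 0,0,0.051,0,0,0,-1, 0,0,0.051,0,0,0,-1, 0,0,0.051,0,0,0,-1]' 25
python3 -m pendant '[0,0,0,0,0,0,0.4, 0,0,0,0,0,0,0.4, 0,0,0,0,0,0,0.4, 0,0,-0.05,0,0,0,0.4, 0,0,-0.12,0,0,0,0.4, 0,0,-0.2,0,0,0,0.4, 0,0,-0.26,0,0,0,0.4, 0,0,-0.26,0,0,0,0.4]'
python3 - <<'E'
from h import *
go(.55,.30,.25,-.3)
E
```

```text
time_s: 16.95
ee_pos: [0.6016, 0.1571, 0.0489]
eef_rot: [-3.142, 0.0, 0.0]
force: [0.3, 0.2, -1.2]
grip_width: 0.0397
grip_force: 25.0
time_s: 17.55
ee_pos: [0.6024, 0.1572, 0.0248]
eef_rot: [-3.141, -0.001, 0.0]
force: [-0.1, -0.5, 0.1]
grip_width: 0.0395
grip_force: 25.0
time_s: 18.35
ee_pos: [0.6038, 0.1575, 0.1593]
eef_rot: [-3.14, -0.007, 0.0]
force: [0.6, 0.5, 0.1]
grip_width: 0.0655
grip_force: 0.0
shift [-0.1063 -0.2853 -0.1818] turn [-0.0016 -0.0044  0.191 ] rows>= 3.5
```

Now look over the cradle from above.

```bash
python3 -m pendant '[-0.02,-0.06,-0.04,0,0,0.04,0.4, -0.05,-0.14,-0.09,0,0,0.1,0.4, -0.08,-0.22,-0.14,0,0,0.16,0.4, -0.106,-0.285,-0.18,0,0,0.19,0.4, -0.106,-0.285,-0.18,0,0,0.19,0.4, -0.106,-0.285,-0.18,0,0,0.19,0.4, -0.106,-0.285,-0.18,0,0,0.19,0.4]'
python3 wr.py w5.png cradle vial_holder vial
python3 - <<'E'
from h import *
p=vision.camera('wrist')
for q in [(.5224,.3335,-.463)]:
    c,s=np.cos(q[2]),np.sin(q[2])
    print([proj(p,[q[0]+c*x-s*y,q[1]+s*x+c*y,.008]).round() for x,y in((-.075,-.05),(.075,-.05),(.075,.05),(-.075,.05))])
E
```

```text
time_s: 19.05
ee_pos: [0.5493, 0.2986, 0.2429]
eef_rot: [3.14, 0.001, -0.299]
force: [0.6, -1.0, 0.0]
grip_width: 0.0661
grip_force: 0.0
cradle [np.int64(226), np.int64(154), np.int64(306), np.int64(260)] [0.5216 0.3337 0.     2.6993 1.934 ]
vial_holder none at [370.4662 117.0414]
vial none at [412.5314 225.3747]
[array([289., 260.]), array([307., 164.]), array([237., 152.]), array([225., 250.])]
```

View pics/w5.png

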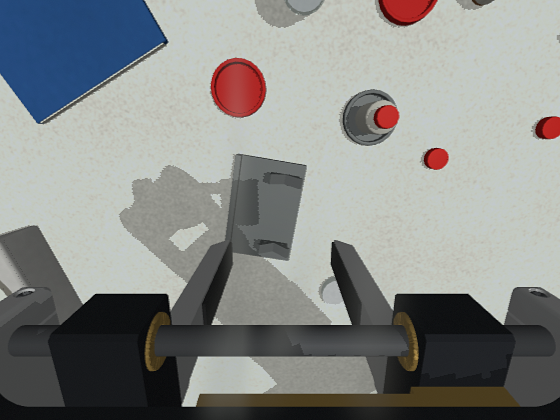

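The vial (384,118) stands in the grey holder. The cradle's corners, seen at (289,260), (306,165) and (237,154), lie within 1–2 px of the pose predicted from the fixed cameras (yaw −0.46). The tube is next.

```bash
python3 - <<'E'
from h import *
np.set_printoptions(precision=4,suppress=True)
a=vision.camera('scene');b=vision.camera('side');w=vision.camera('wrist')
o=[(p,det('cradle',p,proj(p,(.5224,.3335,.01)))) for p in(a,b,w)]
o=[q for q in o if q[1] is not None]
print(len(o),fit('cradle',o,[-.46]),[fit('cradle',[q],[-.46],z=0) for q in o])
go(.521,-.331,.20,-.225)
E
```

```text
3 [ 0.5225  0.3334  0.0007 -0.4525  1.8612] [array([ 0.5221,  0.3358, -0.0087, -0.4631,  0.5865]), array([ 0.524 ,  0.3311,  0.    , -0.4527,  0.5441]), array([ 0.5213,  0.3342,  0.0018, -0.4486,  3.1367])]
shift [0.3169 1.2219 0.0889] turn [-0.     -0.     -0.0468] rows>= 12.7
```

```bash
python3 -m pendant '[0.02,0.07,0,0,0,0,0.4, 0.04,0.16,0.02,0,0,0,0.4, 0.06,0.25,0.02,0,0,0,0.4, 0.085,0.34,0.03,0,0,0,0.4, 0.11,0.43,0.04,0,0,0,0.4, 0.135,0.52,0.045,0,0,0,0.4, 0.158,0.611,0.045,0,0,0,0.4]'
python3 -m pendant '[0.02,0.09,0,0,0,0,0.4, 0.045,0.18,0,0,0,-0.01,0.4, 0.07,0.27,0.01,0,0,-0.02,0.4, 0.09,0.36,0.02,0,0,-0.03,0.4, 0.115,0.45,0.03,0,0,-0.04,0.4, 0.14,0.53,0.04,0,0,-0.047,0.4, 0.153,0.59,0.045,0,0,-0.047,0.4, 0.158,0.611,0.045,0,0,-0.047,0.4, 0.158,0.611,0.045,0,0,-0.047,0.4, 0.158,0.611,0.045,0,0,-0.047,0.4]'
python3 wr.py w6.png tube chock
python3 - <<'E'
from h import *
go(.521,-.331,.004,-.225)
E
```

```text
time_s: 20.3
ee_pos: [0.5344, -0.0174, 0.2218]
eef_rot: [3.142, 0.0, -0.298]
force: [0.7, -0.4, 0.8]
grip_width: 0.0654
grip_force: 0.0
time_s: 21.3
ee_pos: [0.5208, -0.3298, 0.1996]
eef_rot: [-3.141, -0.0, -0.224]
force: [0.3, 0.6, 0.5]
grip_width: 0.0663
grip_force: 0.0
tube [np.int64(267), np.int64(129), np.int64(297), np.int64(258)] [ 0.5185 -0.3308  0.018  -0.2176  0.5296]
chock [np.int64(257), np.int64(303), np.int64(278), np.int64(324)] [ 0.3435 -0.2677  0.0034 -0.3003  7.4579]
shift [0.0005 0.0028 0.3918] turn [ 0.0001 -0.0003  0.0013] rows>= 3.9
```

View pics/w6.png

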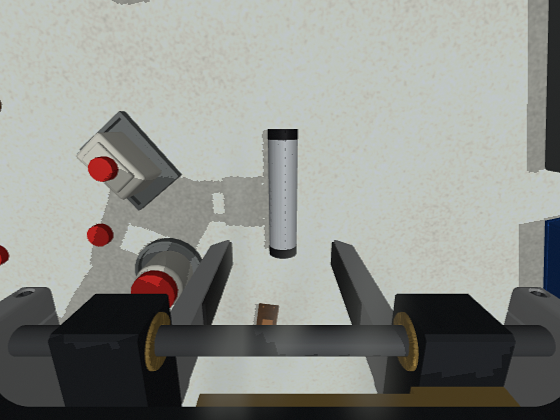

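The tube (283,193) is centred between the fingers.

```bash
python3 -m pendant '[-0.0015,0.0025,0.06,0,0,0,0.4, -0.0015,0.0025,0.15,0,0,0,0.4, -0.0015,0.0025,0.24,0,0,0,0.4, -0.0015,0.0025,0.32,0,0,0,0.4, -0.0015,0.0025,0.37,0,0,0,0.4, -0.0015,0.0025,0.392,0,0,0,0.4, -0.0015,0.0025,0.392,0,0,0,-1, -0.0015,0.0025,0.392,0,0,0,-1, -0.0015,0.0025,0.392,0,0,0,-1, -0.0015,0.0025,0.392,0,0,0,-1, -0.0015,0.0025,0.392,0,0,0,-1, -0.0015,0.0025,0.392,0,0,0,-1]' 35
python3 - <<'E'
from h import *
c,s=np.cos(-.458),np.sin(-.458)
f=lambda x,y:(.522+c*x-s*y,.334+s*x+c*y)
print(f(0,-.022),f(0,.019))
x,y=f(0,-.022); go(x,y,.12,-.458)
E
```

```text
time_s: 22.65
ee_pos: [0.5201, -0.3321, 0.0046]
eef_rot: [3.141, -0.002, -0.225]
force: [-0.2, 2.1, 7.2]
grip_width: 0.0351
grip_force: 35.0
(np.float64(0.5122725874640757), np.float64(0.3142673507770512)) (np.float64(0.5304009471901164), np.float64(0.3510418334198194))
shift [-0.3026 -1.2567 -0.2319] turn [ 0.0002 -0.001   0.1486] rows>= 13.1
```

```bash
python3 -m pendant '[0,0,-0.04,0,0,0,-1, 0,0,-0.1,0,0,0,-1, 0,0,-0.17,0,0,0,-1, -0.005,-0.02,-0.22,0,0,0,-1, -0.02,-0.06,-0.24,0,0,0,-1, -0.035,-0.13,-0.24,0,0,0,-1, -0.055,-0.21,-0.24,0,0,0,-1, -0.075,-0.3,-0.24,0,0,0,-1, -0.095,-0.39,-0.24,0,0,0,-1, -0.115,-0.48,-0.24,0,0,0,-1, -0.135,-0.56,-0.24,0,0,0,-1, -0.15,-0.63,-0.24,0,0,0,-1]' 35
python3 -m pendant '[-0.02,-0.08,0,0,0,0.02,-1, -0.04,-0.16,0,0,0,0.04,-1, -0.06,-0.24,0,0,0,0.06,-1, -0.08,-0.32,0,0,0,0.08,-1, -0.1,-0.4,0,0,0,0.1,-1, -0.12,-0.48,0,0,0,0.12,-1, -0.135,-0.55,0,0,0,0.14,-1, -0.148,-0.6,0,0,0,0.149,-1, -0.1526,-0.62,0,0,0,0.149,-1, -0.1526,-0.6267,0,0,0,0.149,-1, -0.1526,-0.6267,0,0,0,0.149,-1, -0.1526,-0.6267,0,0,0,0.149,-1]' 35
python3 - <<'E'
from h import *
go(.5123,.3143,.0261,-.458)
p=vision.camera('wrist'); save(p,'w7.png')
E
```

```text
time_s: 23.85
ee_pos: [0.516, -0.0061, 0.1235]
eef_rot: [-3.142, 0.0, -0.224]
force: [0.1, 0.1, -2.8]
grip_width: 0.0352
grip_force: 35.0
time_s: 25.05
ee_pos: [0.5122, 0.3133, 0.1235]
eef_rot: [3.141, -0.0, -0.459]
force: [0.1, -0.3, -2.5]
grip_width: 0.0351
grip_force: 35.0
shift [-0.0007 -0.0019  0.1948] turn [ 0.0002 -0.     -0.001 ] rows>= 1.9
```

View pics/w7.png

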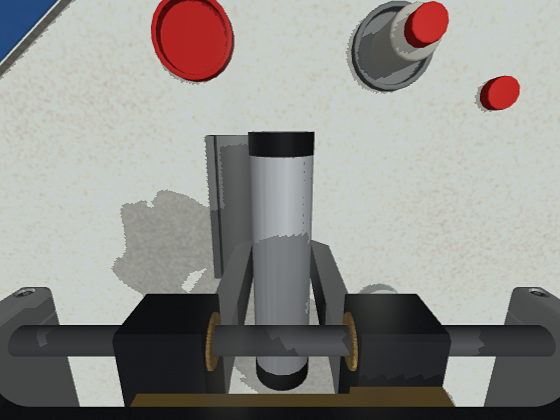

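The tube is held level above the cradle and the rail's inner line runs (217,137)–(221,275). I check that line and the floor corner against the model before lowering.

```bash
python3 - <<'E'
from h import *
p=vision.camera('wrist')
g=cv2.GaussianBlur(cv2.cvtColor(p['pixels'],cv2.COLOR_RGB2GRAY),(3,3),0).astype(int)
for r in (145,165,185,205,225,245,265): print(r,g[r,200:226].tolist())
for yaw in(-.458,-.44):
  for xc,yc in [(.522,.334)]:
    c,s=np.cos(yaw),np.sin(yaw)
    for y,z in((.047,.02),(.05,.008),(.05,.02),(.042,.02),(.042,.008)):
        A=[proj(p,[xc+c*x-s*y,yc+s*x+c*y,z]) for x in(.075,-.01)]
        k=(A[1][0]-A[0][0])/(A[1][1]-A[0][1]); print(yaw,y,z,A[0].round(1),'u at 145,265',(A[0][0]+k*(145-A[0][1])).round(1),(A[0][0]+k*(265-A[0][1])).round(1))
E
```

```text
145 [202, 202, 202, 203, 197, 164, 120, 103, 106, 107, 107, 108, 107, 89, 61, 52, 72, 98, 109, 109, 109, 107, 105, 107, 111, 111]
165 [202, 202, 203, 203, 203, 196, 164, 121, 105, 106, 106, 107, 107, 107, 93, 67, 53, 66, 92, 105, 100, 88, 81, 82, 83, 84]
185 [202, 202, 202, 203, 203, 202, 197, 175, 138, 110, 103, 104, 105, 106, 106, 98, 75, 57, 67, 92, 106, 105, 95, 84, 80, 82]
205 [146, 149, 164, 183, 191, 195, 201, 200, 187, 155, 118, 103, 103, 104, 105, 106, 101, 79, 58, 62, 86, 103, 102, 90, 82, 81]
225 [146, 148, 151, 152, 153, 152, 151, 149, 148, 145, 130, 100, 79, 74, 74, 75, 75, 72, 59, 45, 49, 64, 76, 79, 80, 80]
245 [146, 146, 146, 148, 150, 152, 151, 149, 149, 151, 152, 140, 110, 82, 74, 75, 75, 76, 73, 61, 47, 50, 64, 75, 79, 79]
265 [144, 145, 146, 146, 147, 149, 150, 149, 146, 145, 148, 151, 151, 128, 90, 73, 74, 75, 75, 74, 63, 49, 49, 62, 74, 78]
-0.458 0.047 0.02 [207.5 134.1] u at 145,265 208.2 216.5
-0.458 0.05 0.008 [207.4 133.8] u at 145,265 208.1 216.4
-0.458 0.05 0.02 [204.3 134.1] u at 145,265 205.0 213.7
-0.458 0.042 0.02 [212.8 134.1] u at 145,265 213.5 221.2
-0.458 0.042 0.008 [215.6 133.8] u at 145,265 216.2 223.6
-0.44 0.047 0.02 [206.1 135.1] u at 145,265 207.0 217.5
-0.44 0.05 0.008 [206.1 134.7] u at 145,265 207.0 217.5
-0.44 0.05 0.02 [202.9 135.1] u at 145,265 203.8 214.7
-0.44 0.042 0.02 [211.4 135. ] u at 145,265 212.2 222.2
-0.44 0.042 0.008 [214.2 134.6] u at 145,265 215.1 224.7
```

Edges match the model within about 0.5 px (under 1 mm), so I lower the tube.

```bash
python3 -m pendant '[-0.0007,-0.0019,0.04,0,0,0,-1, -0.0007,-0.0019,0.09,0,0,0,-1, -0.0007,-0.0019,0.13,0,0,0,-1, -0.0007,-0.0019,0.16,0,0,0,-1, -0.0007,-0.0019,0.18,0,0,0,-1, -0.0007,-0.0019,0.19,0,0,0,-1, -0.0007,-0.0019,0.195,0,0,0,-1, -0.0007,-0.0019,0.195,0,0,0,-1, -0.0007,-0.0019,0.195,0,0,0,-1]' 35
```

```text
time_s: 26.05
ee_pos: [0.5121, 0.3152, 0.0271]
eef_rot: [3.141, -0.0, -0.459]
force: [-4.0, -4.3, 2.7]
grip_width: 0.035
grip_force: 35.0
```

```bash
python3 -m pendant '[0,0,0,0,0,0,-1, 0,0,0,0,0,0,-1, 0,0,0,0,0,0,-1]' 4
python3 -m pendant '[0,0,0,0,0,0,0.2, 0,0,0,0,0,0,0.2, 0,0,0,0,0,0,0.2, 0,0,-0.03,0,0,0,0.2, 0,0,-0.1,0,0,0,0.2, 0,0,-0.18,0,0,0,0.2, 0,0,-0.26,0,0,0,0.2, 0,0,-0.34,0,0,0,0.2, 0,0,-0.34,0,0,0,0.2, 0,0,-0.34,0,0,0,0.2]'
python3 - <<'E'
from h import *
np.set_printoptions(precision=4,suppress=True)
p=vision.camera('wrist'); save(p,'w8.png')
m=det('tube',p,proj(p,(.5123,.3143,.0395)))
if m is not None: print(fit('tube',[(p,m)],[-.45],z=.0395))
a,b=vision.camera('scene'),vision.camera('side')
o=[(q,det('tube',q,proj(q,(.5123,.3143,.0395)))) for q in(a,b)]; o=[q for q in o if q[1] is not None]
if len(o)>1: print(fit('tube',o,[-.45]))
go(.3365,-.2655,.15,1.215)
E
```

```text
time_s: 26.35
ee_pos: [0.5123, 0.3151, 0.0271]
eef_rot: [3.142, -0.001, -0.459]
force: [-3.9, -4.9, 2.7]
grip_width: 0.0358
grip_force: 4.0
time_s: 27.35
ee_pos: [0.5122, 0.3155, 0.1975]
eef_rot: [-3.14, -0.001, -0.459]
force: [0.3, 0.9, -0.9]
grip_width: 0.0564
grip_force: 0.0
[ 0.5105  0.315   0.018  -0.4682  0.2474]
[ 0.5112  0.3133  0.0412 -0.4605  0.709 ]
shift [0.1998 1.1966 0.0915] turn [ 0.0001  0.0011 -1.0654] rows>= 12.2
```

View pics/w8.png

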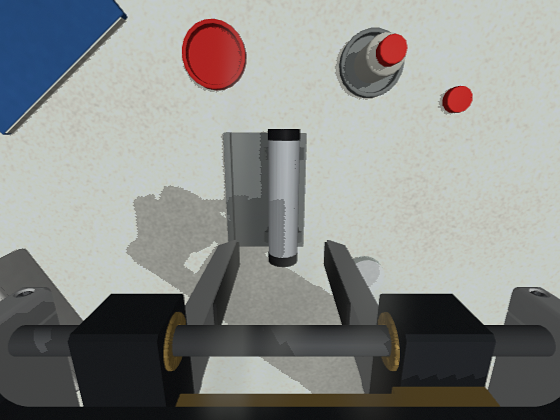

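The tube lies in the notches. Its axis is (0.511, 0.314) at about 40 mm height once the known +2 mm bias is removed, lengthwise within 2 mm, and parallel to the cradle. It is released, so the chock comes next.

```bash
python3 -m pendant '[0.01,0.05,0,0,0,-0.06,0.3, 0.025,0.13,0.01,0,0,-0.15,0.3, 0.04,0.22,0.02,0,0,-0.24,0.3, 0.055,0.31,0.03,0,0,-0.33,0.3, 0.07,0.4,0.035,0,0,-0.42,0.3, 0.085,0.49,0.04,0,0,-0.51,0.3, 0.1,0.58,0.045,0,0,-0.6,0.3, 0.1,0.6,0.045,0,0,-0.69,0.3, 0.1,0.6,0.045,0,0,-0.78,0.3, 0.1,0.6,0.045,0,0,-0.8,0.3, 0.1,0.6,0.045,0,0,-0.8,0.3]'
python3 - <<'E'
from h import *
go(.3365,-.2655,.15,1.215)
E
```

```text
time_s: 28.75
ee_pos: [0.424, 0.0241, 0.1732]
eef_rot: [-3.141, 0.0, 0.798]
force: [-0.1, 0.3, -0.7]
grip_width: 0.061
grip_force: 0.0
shift [-0.5368  0.2791  0.0465] turn [-2.000e-04  1.000e-04 -2.655e-01] rows>= 6.1
```

```bash
python3 -m pendant '[-0.05,0.026,0,0,0,-0.04,0.4, -0.12,0.062,0.01,0,0,-0.1,0.4, -0.2,0.104,0.02,0,0,-0.16,0.4, -0.28,0.146,0.03,0,0,-0.22,0.4, -0.36,0.187,0.035,0,0,-0.265,0.4, -0.44,0.229,0.04,0,0,-0.265,0.4, -0.5,0.26,0.046,0,0,-0.265,0.4, -0.5368,0.2791,0.046,0,0,-0.265,0.4, -0.5368,0.2791,0.046,0,0,-0.265,0.4, -0.5368,0.2791,0.046,0,0,-0.265,0.4]'
python3 wr.py w9.png chock
python3 - <<'E'
from h import *
go(.3365,-.2655,.004,1.215)
E
```

```text
time_s: 29.75
ee_pos: [0.3366, -0.265, 0.1502]
eef_rot: [-3.141, -0.0, 1.213]
force: [0.5, 0.0, 0.3]
grip_width: 0.0657
grip_force: 0.0
chock [np.int64(259), np.int64(186), np.int64(301), np.int64(213)] [ 0.3369 -0.2642  0.0025 -0.3325  0.7661]
shift [-2.300e-03 -1.000e-04  2.928e-01] turn [-0.0001 -0.0001 -0.0002] rows>= 2.9
```

View pics/w9.png

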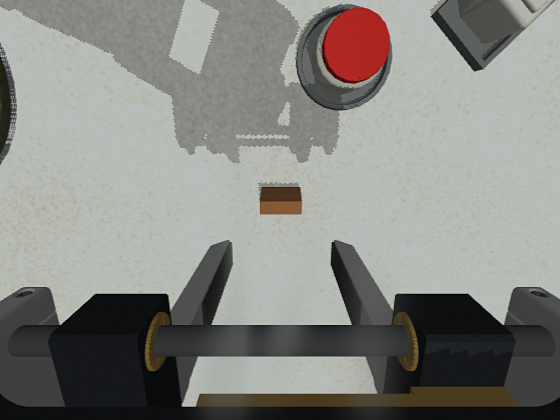

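The chock (280,199) is square to the fingers and centred; its end faces are at u=259 and 301.

```bash
python3 -m pendant '[-0.001,0,0.06,0,0,0,0.4, -0.001,0,0.14,0,0,0,0.4, -0.001,0,0.22,0,0,0,0.4, -0.001,0,0.27,0,0,0,0.4, -0.001,0,0.29,0,0,0,0.4, -0.001,0,0.293,0,0,0,0.4, -0.001,0,0.293,0,0,0,-1, -0.001,0,0.293,0,0,0,-1, -0.001,0,0.293,0,0,0,-1, -0.001,0,0.293,0,0,0,-1, -0.001,0,0.293,0,0,0,-1, -0.001,0,0.293,0,0,0,-1]' 20
python3 - <<'E'
from h import *
go(.5304,.3510,.13,1.113)
E
```

```text
time_s: 31.05
ee_pos: [0.3369, -0.2662, 0.0049]
eef_rot: [3.14, 0.001, 1.214]
force: [-0.6, 1.3, 8.2]
grip_width: 0.0441
grip_force: 20.0
shift [ 1.2917 -0.0679 -0.251 ] turn [0.0009 0.0003 0.0644] rows>= 13.2
```

```bash
python3 -m pendant '[0,0,-0.04,0,0,0,-1, 0,0,-0.1,0,0,0,-1, 0,0,-0.17,0,0,0,-1, 0.02,0,-0.22,0,0,0,-1, 0.06,-0.003,-0.25,0,0,0,-1, 0.13,-0.007,-0.25,0,0,0,-1, 0.21,-0.011,-0.25,0,0,0,-1, 0.3,-0.016,-0.25,0,0,0,-1, 0.39,-0.02,-0.25,0,0,0,-1, 0.48,-0.025,-0.25,0,0,0,-1, 0.57,-0.03,-0.25,0,0,0,-1, 0.64,-0.034,-0.25,0,0,0,-1]' 20
python3 -m pendant '[0.09,-0.005,0,0,0,0.01,-1, 0.18,-0.01,0,0,0,0.02,-1, 0.27,-0.015,0,0,0,0.03,-1, 0.36,-0.02,0,0,0,0.04,-1, 0.45,-0.024,0,0,0,0.05,-1, 0.53,-0.028,0,0,0,0.06,-1, 0.59,-0.031,0,0,0,0.064,-1, 0.63,-0.033,0,0,0,0.064,-1, 0.65,-0.034,0,0,0,0.064,-1, 0.65,-0.034,0,0,0,0.064,-1, 0.65,-0.034,0,0,0,0.064,-1]' 20
python3 - <<'E'
from h import *
go(.5304,.3510,.0130,1.113)
p=vision.camera('wrist'); save(p,'w10.png')
E
```

```text
time_s: 32.25
ee_pos: [0.4325, 0.0423, 0.1295]
eef_rot: [3.141, -0.0, 1.215]
force: [0.1, -0.5, -0.3]
grip_width: 0.0438
grip_force: 20.0
time_s: 33.35
ee_pos: [0.5296, 0.3497, 0.129]
eef_rot: [-3.142, 0.0, 1.113]
force: [0.3, -0.6, 0.4]
grip_width: 0.0438
grip_force: 20.0
shift [0.0031 0.0003 0.232 ] turn [-0.0001  0.0002  0.0002] rows>= 2.3
```

View pics/w10.png

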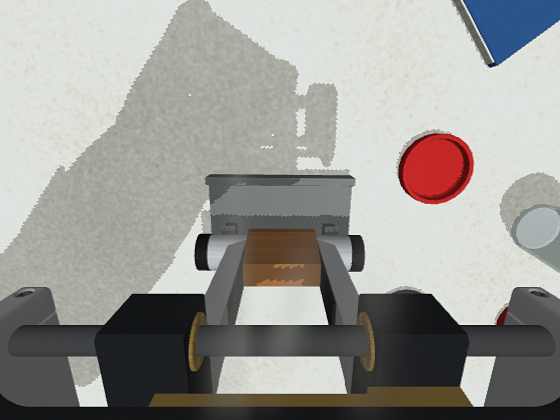

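The chock (282,258) is held square, centred on the cradle (rail end edges at 206 and 354, mid 280), with the tube behind it. Lowering now.

```bash
python3 -m pendant '[0.001,0,0.05,0,0,0,-1, 0.001,0,0.11,0,0,0,-1, 0.001,0,0.16,0,0,0,-1, 0.001,0,0.195,0,0,0,-1, 0.001,0,0.215,0,0,0,-1, 0.001,0,0.225,0,0,0,-1, 0.001,0,0.23,0,0,0,-1, 0.001,0,0.233,0,0,0,-1, 0.001,0,0.233,0,0,0,-1]' 20
```

```text
time_s: 34.3
ee_pos: [0.5302, 0.3511, 0.013]
eef_rot: [3.141, -0.001, 1.114]
force: [-0.1, -0.3, -1.2]
grip_width: 0.044
grip_force: 20.0
```

```bash
python3 -m pendant '[0,0,0.001,0,0,0,-1, 0,0,0.002,0,0,0,-1, 0,0,0.002,0,0,0,-1]' 5
python3 -m pendant '[0,0,0,0,0,0,0.2, 0,0,0,0,0,0,0.2, 0,0,0,0,0,0,0.2, 0,0,-0.03,0,0,0,0.2, 0,0,-0.1,0,0,0,0.2, 0,0,-0.18,0,0,0,0.2, 0,0,-0.26,0,0,0,0.2, 0,0,-0.34,0,0,0,0.2, 0,0,-0.4,0,0,0,0.2, 0,0,-0.4,0,0,0,0.2, 0,0,-0.4,0,0,0,0.2]'
python3 - <<'E'
from h import *
np.set_printoptions(precision=4,suppress=True)
p=vision.camera('wrist')
m=det('chock',p,proj(p,(.5304,.351,.02)))
if m is not None: print(fit('chock',[(p,m)],[-.458],z=.008))
m=det('tube',p,proj(p,(.5123,.3143,.0395)))
if m is not None: print(fit('tube',[(p,m)],[-.45],z=.0395))
a=vision.camera('scene')
u=cv2.resize(p['pixels'][120:300,180:400],(660,540)); cv2.imwrite('pics/f1.png',u[:,:,::-1])
cv2.imwrite('pics/f2.png',cv2.resize(a['pixels'][140:320,120:400,::-1],None,fx=2.8,fy=2.8,interpolation=cv2.INTER_CUBIC))
E
```

```text
time_s: 34.6
ee_pos: [0.5303, 0.3513, 0.0126]
eef_rot: [3.141, -0.001, 1.114]
force: [-1.6, 0.3, 5.4]
grip_width: 0.0441
grip_force: 5.0
time_s: 35.7
ee_pos: [0.5299, 0.3509, 0.2123]
eef_rot: [3.141, -0.001, 1.114]
force: [0.3, 0.4, -0.6]
grip_width: 0.0565
grip_force: 0.0
[ 0.5319  0.3514  0.     -0.4474  1.11  ]
[ 0.5117  0.3147  0.0203 -0.4668  0.3476]
```

View pics/f1.png

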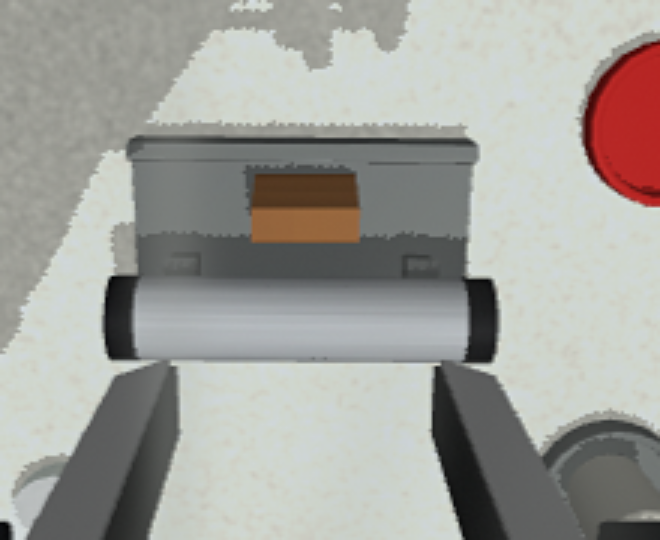

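View pics/f2.png

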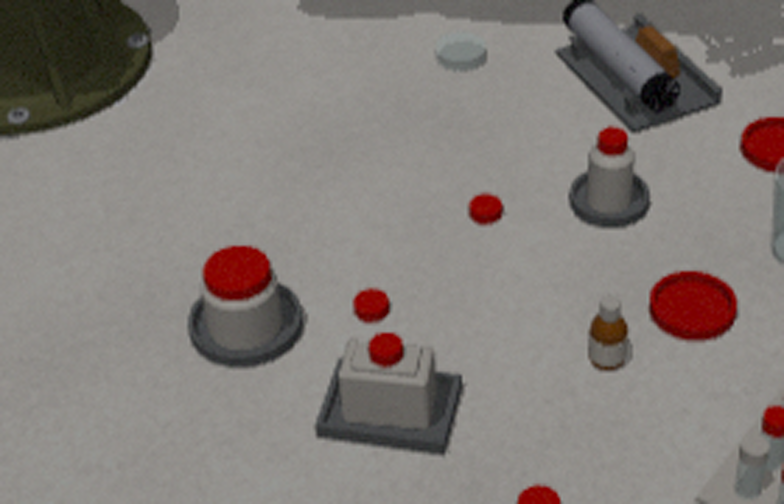

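The close crop shows the tube spanning u=105–497 against the cradle's 135–470, so both are centred at about 301. The chock stands at (305,208) between tube and rail. The scene crop shows the jar, flask and vial upright in their holders, and the gripper is clear.

```bash
python3 -c "
from station import order; print(order.hand_in())"
```

```text
the job is handed in; nothing more can be done
None
```

I stowed the kit and handed it in at about 36 s: jar, vial and flask stand in their holders, the tube lies centred in the V-notches, and the chock stands between tube and rail; the hand-in returned no verdict.

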